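Bolt the stamping bed: catch down, bolt home

ROBOT

A 7-joint arm with a two-finger parallel gripper is mounted at the origin on the work surface. World frame = base frame: x ahead of the robot, y to its left, z up, the work surface at z = 0. Lengths are in m, angles in rad, forces in N, time in s.
With the tool pointing down it reaches from about 0.4 to 0.85 m from the base axis. Payload 10.4 kg.
Tool frame: the origin (TCP) lies midway between the tips of the shut fingers; the grasp point (between the pads) lies 19 mm behind it; z points along the fingers, y is the line along which they close (so a half turn about z gives the same grasp; the last joint's range is limited). The gripper opens to 87 mm and grips with 3 to 60 N. Pads are 19 mm wide; open, the fingers measure 117 mm over their backs; the gripper's body (75 mm by 190 mm) begins 51 mm behind the grasp point.
Start: joints at [-1.146, 0.332, -0.065, 1.46, 0.022, 1.35, -0.088], TCP at [0.271, 0.563, 0.223] pointing down, gripper open.
Joint ranges: [-2.6, 2.6], [-0.5, 2.12], [-1.47, 1.34], [0.16, 2.42], [-1.27, 4.41], [0.06, 2.06], [-2.6, 2.6]. Speed limits (rad/s): [2.22, 2.22, 2.79, 2.79, 3.14, 3.14, 3.14].

INTERFACE

Orientations are given as a unit quaternion [x, y, z, w].
In Python, from bench import sensors, eyes, order gives the robot as it stands.
- The arm moves only by the tool arm_command, never from a script. Its argument "steps" is a list of rows, each an object with "rot": the turn, a rotation vector about the world's x, y, z in degrees, a list of three; "slide": the shift along the world's x, y, z in m, a list of three; "grip": the opening, from 0 (shut) to 1 (fully open). A call has exactly 8 rows; each row shifts and turns the commanded pose from where the row before left it; what a row does not reach is not made up. A row lasts 1/8 s, in which the tool goes at most 62.5 mm and 10.7 degrees, less where a joint would pass 70% of its speed; a pose out of reach is approached as far as the arm can. A call with a gripper value outside its range is refused whole. The fingers move at their own pace and stop on an object; "newtons" is the grip in N (left out, the last holds). Time passes only in rows, so rows that do not move let the fingers close, or fill a call up. It gives the time, the measured TCP pose, the force, the opening and the grip force at its end, in the units of the state.
- sensors.read_state(): the state, without advancing time (a new reading comes with each control period).
- eyes.camera(name): name is "scene" or "top" or "wrist"; returns a dict with "pixels" (400x640x3 uint8, red, green, blue), "intrinsics" (3x3 intrinsics, pixels), "pose" (4x4, takes a point from camera to world coordinates). Camera axes: x right, y down, z forward; pixel columns grow to the right and rows downward; lengths in m; the calibration is good to about 2 mm. The wrist camera is an equidistant fisheye: a pixel r from the principal point sees the ray r / f radians off the axis. A picture is of the moment at which its call begins. There is no depth.
- order.close_job(): hands the job in; it is judged then, once.
Trained networks look in a picture, given as the dict that the camera call returned (one of the last four; its "shot" number tells which), for a name from the list of things; names that differ only in an ending like _2 or _b are one class to them, and where a whole thing is asked for, a point or a joint stands for the part that bears it (a point fixed in the world has none). Each returns a list of dicts, best first, with "conf" (0 to 1); they miss things now and then, are a little off and sometimes report something else, mostly with a low value. They report only what shows in the picture. A call takes as long as a camera call.
- eyes.look_for(name, picture): "bbox" ([left, top, right, bottom] in pixels, round what is visible of it).
The state is a dict: "time": time; "joint_positions": joint angles; "joint_vel": joint speeds; "joint_torque": joint torques, N m; "ee_pos": TCP position; "eef_rot": TCP orientation; "ft_force": force on the tool from outside, world axes, zero at the start; "torque": the same for the moment, N m; "width": finger opening in m; "grip_force": force on a finger pad.
Only numpy, scipy, OpenCV 4.12 (cv2) and the standard library are available. Lean on these libraries where they do the work, as an engineer would, in place of code of your own. Each camera call takes 0.05 s, during which the arm holds its last target. There are 200 camera calls.

TASK

Lock the stamping bed: press the red spring catch down with one fingertip and, keeping it down all the while, push the bolt by its yellow lug with the other fingertip until the bolt is fully home in the brass keeper. Then let the catch spring back up and take the hand clear; pick nothing up, and leave the loose things around the lock and on the bed where they are.

Things in the scene. Friction and masses are not known exactly. Their poses are not given: they have to be found in the camera images.
- press_bed: stamping bed and lock on a fixed grey base plate 210 x 420 mm. Origin on the table, midway between the centre lines of catch and bolt; z up, +y is the way the bolt slides home, +x runs from catch to bolt. In this frame (mm): plate x -100..110, y -110..310; bolt axis x 25, z 24; two bolt guides at y -85 and 52, tops z 34, nothing fixed is higher between them; blue bed y 110..300, top z 36 to 42
- catch_top (a point): centre of the upper face of the red spring catch: a flat level bar 26 mm wide (bed x), 120 mm long (bed y), at bed x -25, y -20, z 50 mm when up. It goes straight down, staying level, wherever along it one presses; a finger may slide along it. It springs up when let go
- lug_top (a point): top centre of the bolt's yellow lug: upright block 26 mm wide (bed x), 10 mm thick (bed y), from z 31 (bolt's top) up to z 68 mm, at bed x 25, y -20 mm plus the bolt's travel. Push it on its -y side with a fingertip at z 36 to 60 mm. Centre lines of lug and catch are 50 mm apart in x (gap 24 mm), so one finger can stand on the catch while the other stands behind the lug
- bolt (a joint): travel of the bolt in m along bed +y: 0 to 0.002 at the start (drawn back), 0.045 at the stop, fully home. About 2.5 N of friction; stays where it is left. The catch's tooth blocks it after 2.5 mm unless the catch is down, and springs into middle notches if the catch is let up on the way
- catch (a joint): how far the red catch is pressed down in m: 0 up, 0.010 at its stop. Starts to move at about 3 N, about 6 N fully down. The bolt is free from about 0.005. It comes fully up only with the bolt home (past 0.042), drawn back, or at a middle notch
- keeper (a point): centre of the top of the brass keeper on the bed's edge that the bolt enters: 38 x 24 mm, top at z 45 mm, at bed x 25, y 94 mm
- type_holder: loose brass type holder with a wooden handle, about 125 x 24 x 24 mm, lying on the stamping bed; leave alone
- type_line: loose line of metal type, 12 x 72 x 23 mm, lying on the stamping bed; leave alone
- foil_red: loose red foil spool, 38 mm across, 60 mm tall, standing on the table beside the lock; origin at its foot; leave alone
- foil_gold: loose gold foil spool, 38 mm across, 60 mm tall, standing on the table beside the lock; origin at its foot; leave alone
- glue_jar: loose closed glue jar, 64 mm across, 85 mm tall; leave alone
- bone_folder: loose flat bone folder, 145 x 22 x 7 mm; leave alone
- paste_brush: loose hand brush lying on the table; leave alone
- pin_cup: loose small white bowl, 70 mm across, 60 mm tall; leave alone

How it is judged:
On the way, in this order (a step that is already met when the one before it is completed fails the run):
1. the catch is pressed down (over 5 mm) while the bolt is still drawn back (under 6 mm) (value of joint catch above 0.005 m and value of joint bolt below 0.006 m), for 0.1 s.
2. the bolt is home (over 42 mm) with the catch still held down (over 3 mm) (value of joint bolt above 0.042 m and value of joint catch above 0.003 m), for 0.05 s.
At the end, for the whole second after the job is handed in: The bolt is home (over 42 mm of its 45 mm travel) and at rest, the catch has sprung back up (under 1.5 mm), and the loose things are within 15 mm of where they stood (value of joint bolt above 0.042 m and value of joint catch below 0.0015 m and velocity of joint bolt between -0.005 and 0.005 m/s and distance of each of type_holder, type_line, foil_red, foil_gold, glue_jar, bone_folder, paste_brush, pin_cup from where it was at the start of the episode below 0.015 m); the robot touches nothing.
It fails at once if the catch came up (under 2 mm) while the bolt was between 6 and 40 mm of its travel (value of joint bolt between 0.006 and 0.04 m and value of joint catch below 0.002 m).
It fails at once if a loose thing was lifted, carried or shifted by more than 15 mm (distance of any of type_holder, type_line, foil_red, foil_gold, glue_jar, bone_folder, paste_brush, pin_cup from where it was at the start of the episode above 0.015 m).
It also fails if it takes over 35 s, if anything falls off the work surface, if the arm or the gripper's body presses on something with over 40 N, if the wrist force passes 120 N, or if a joint passes its speed limit or range.

## Working session

There is one attempt and no reset: what is moved stays moved. The work goes in short steps, Python scripts to look and compute and a tool call to move; the robot and the scene stay as the last step left them, time stands still between calls to the robot, and variables do not carry over. Pictures are saved under pics/ and viewed, at most 10 in all, crops included, and the job is handed in when it is done.

Besides the shell and the picture viewer there is one more tool, called after "Emit:" as name(argument=value, ...), one argument or row to a line, values as JSON. arm_command: Moves the arm, as the interface text tells. Its arguments: {"type":"object","properties":{"steps":{"type":"array","items":{"type":"object","properties":{"rot":{"type":"array","items":{"type":"number"}},"slide":{"type":"array","items":{"type":"number"}},"grip":{"type":"number"}}}},"newtons":{"type":"number"}},"required":["steps"]}

```bash
mkdir -p pics
cat > h.py <<'E'
import numpy as np, cv2
from bench import sensors, eyes, order
def snap(n,f=None):
    c=eyes.camera(n)
    if f: cv2.imwrite('pics/'+f,cv2.cvtColor(c['pixels'],cv2.COLOR_RGB2BGR))
    return c
def ray(c,uv):
    K=np.array(c['intrinsics']);P=np.array(c['pose'])
    d=np.linalg.inv(K)@[uv[0],uv[1],1.];return P[:3,3],P[:3,:3]@d
def at_z(c,uv,z):
    o,d=ray(c,uv);return o+d*(z-o[2])/d[2]
def proj(c,p):
    K=np.array(c['intrinsics']);P=np.array(c['pose'])
    q=P[:3,:3].T@(np.array(p)-P[:3,3]);q=K@q;return q[:2]/q[2]
E
python3 - <<'E'
from h import *
s=sensors.read_state();print(s['time'],s['ee_pos'],s['eef_rot'],s['width'])
for n in('top','scene'):
    c=snap(n,n+'0.png');print(n,np.round(c['pose'],3).tolist())
    for k,z in dict(catch_top=.05,lug_top=.068,keeper=.045,press_bed=.0,foil_red=.03,foil_gold=.03,glue_jar=.04,pin_cup=.03,bone_folder=0,paste_brush=0).items():
        for r in eyes.look_for(k,c)[:1]:
            b=np.array(r['bbox']);m=(b[:2]+b[2:])/2
            print(k,round(r['conf'],2),b.round(0).tolist(),at_z(c,m,z).round(3))
E
```

```text
0.0 [0.27041845 0.56301713 0.22172973] [ 2.22011094e-01  9.75043866e-01 -7.16753693e-04 -1.40839345e-04] 0.08701713929200941
top [[-0.028, -0.995, 0.099, 0.418], [-0.999, 0.03, 0.023, -0.011], [-0.026, -0.098, -0.995, 1.248], [0.0, 0.0, 0.0, 1.0]]
catch_top 0.85 [308.0, 210.0, 342.0, 227.0] [ 0.489 -0.     0.05 ]
lug_top 0.8 [299.0, 198.0, 340.0, 213.0] [0.528 0.014 0.068]
keeper 0.84 [211.0, 170.0, 359.0, 276.0] [0.481 0.118 0.045]
press_bed 0.95 [210.0, 169.0, 361.0, 270.0] [0.494 0.123 0.   ]
foil_red 0.62 [282.0, 166.0, 298.0, 184.0] [0.626 0.102 0.03 ]
foil_gold 0.7 [331.0, 246.0, 342.0, 257.0] [ 0.392 -0.032  0.03 ]
glue_jar 0.78 [471.0, 192.0, 502.0, 209.0] [ 0.531 -0.479  0.04 ]
pin_cup 0.65 [148.0, 181.0, 172.0, 202.0] [0.589 0.499 0.03 ]
bone_folder 0.88 [480.0, 222.0, 495.0, 271.0] [ 0.394 -0.489  0.   ]
paste_brush 0.85 [145.0, 236.0, 175.0, 300.0] [0.357 0.51  0.   ]
scene [[0.2, 0.627, -0.753, 1.518], [0.98, -0.132, 0.15, -0.175], [-0.005, -0.768, -0.641, 0.91], [0.0, 0.0, 0.0, 1.0]]
catch_top 0.63 [347.0, 175.0, 380.0, 209.0] [0.49  0.162 0.05 ]
lug_top 0.51 [298.0, 203.0, 341.0, 226.0] [0.583 0.006 0.068]
keeper 0.71 [278.0, 165.0, 428.0, 248.0] [0.543 0.114 0.045]
press_bed 0.67 [275.0, 164.0, 424.0, 251.0] [0.495 0.12  0.   ]
foil_red 0.77 [352.0, 218.0, 367.0, 246.0] [0.637 0.111 0.03 ]
foil_gold 0.57 [292.0, 178.0, 305.0, 200.0] [ 0.406 -0.026  0.03 ]
glue_jar 0.86 [133.0, 218.0, 159.0, 251.0] [ 0.536 -0.474  0.04 ]
pin_cup 0.78 [466.0, 191.0, 488.0, 210.0] [0.577 0.497 0.03 ]
bone_folder 0.44 [147.0, 198.0, 155.0, 214.0] [ 0.36  -0.485  0.   ]
paste_brush 0.66 [432.0, 152.0, 472.0, 184.0] [0.367 0.516 0.   ]
```

View pics/top0.png

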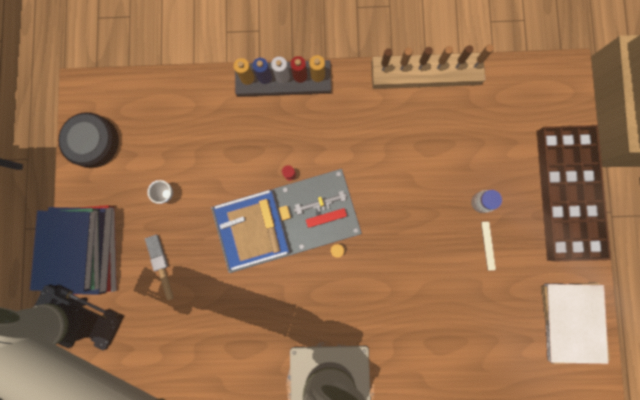

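View pics/scene0.png

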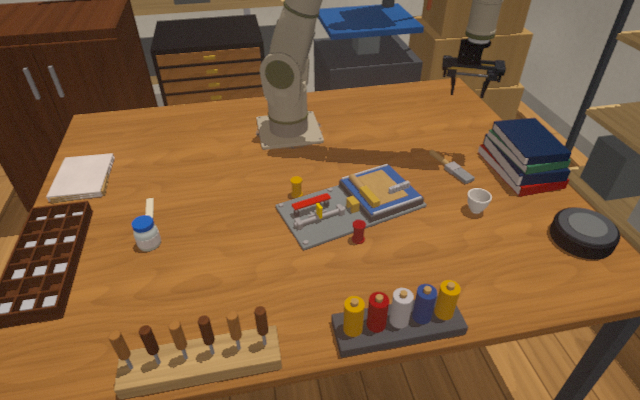

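Top view: the bed's +y points to the image left, tilted a little downward. The catch is near (326,218), the lug near (321,202), and the keeper near (285,213). The scene view shows the same layout, with the gold and red spools beside the lock. Next I'll fit the bed pose from colours.

```bash
cat >> h.py <<'E'
def blob(c,box,kind):
    l,t,r,b=box;h=cv2.cvtColor(c['pixels'],cv2.COLOR_RGB2HSV)[t:b,l:r]
    H,S,V=[h[...,i].astype(int) for i in range(3)]
    m=(((H<6)|(H>174))&(S>170)&(V>90)) if kind=='red' else ((H>20)&(H<32)&(S>140)&(V>110))
    n,lab,st,ce=cv2.connectedComponentsWithStats(m.astype(np.uint8))
    out=[]
    for i in sorted(range(1,n),key=lambda i:-st[i,4])[:3]:
        ys,xs=np.nonzero(lab==i);pts=np.c_[xs+l,ys+t]
        out.append((int(st[i,4]),ce[i]+[l,t],cv2.minAreaRect(pts.astype(np.float32))))
    return out
E
python3 - <<'E'
from h import *
c=snap('top');d=snap('scene')
cv2.imwrite('pics/crop.png',cv2.cvtColor(np.vstack([cv2.resize(c['pixels'][160:280,205:365],None,fx=4,fy=2.5*1,interpolation=2)]),4))
for n,cc,b in(('top',c,(295,190,355,235)),('scene',d,(285,185,348,232))):
  for k in('red','yel'):
    for a in blob(cc,b,k):print(n,k,a, at_z(cc,a[1],.05).round(4))
E
```

```text
top red (209, array([327.        , 217.14354067]), ((326.1131896972656, 217.39622497558594), (6.043863773345947, 37.3620719909668), 74.05460357666016)) [ 0.4938 -0.0065  0.05  ]
top yel (14, array([320.78571429, 201.07142857]), ((320.82757568359375, 201.0689697265625), (6.31364107131958, 1.8569533824920654), 68.19859313964844)) [0.542  0.0104 0.05  ]
scene red (233, array([310.41201717, 201.11587983]), ((310.6508483886719, 200.96937561035156), (6.324188709259033, 37.9791374206543), 72.18110656738281)) [ 0.4985 -0.0039  0.05  ]
scene yel (78, array([318.70512821, 209.71794872]), ((319.0, 210.5), (15.0, 6.0), 90.0)) [0.542  0.0126 0.05  ]
scene yel (4, array([300.25, 195.  ]), ((300.2500305175781, 195.25003051757812), (0.7071067094802856, 2.8284268379211426), 45.0)) [ 0.4637 -0.0287  0.05  ]
scene yel (1, array([347., 198.]), ((347.0, 198.0), (0.0, 0.0), 0.0)) [0.5068 0.1063 0.05  ]
```

Emit:
arm_command(
  steps=[
    {"rot": [0,0,-6],"slide": [0.03,-0.055,0],"grip": 0.4},
    {"rot": [0,0,-6],"slide": [0.03,-0.055,0],"grip": 0.4},
    {"rot": [0,0,-6],"slide": [0.03,-0.055,0],"grip": 0.4},
    {"rot": [0,0,-6],"slide": [0.03,-0.055,0],"grip": 0.4},
    {"rot": [0,0,-6],"slide": [0.03,-0.055,0],"grip": 0.4},
    {"rot": [0,0,-6],"slide": [0.03,-0.055,0],"grip": 0.4},
    {"rot": [0,0,-6],"slide": [0.03,-0.055,0],"grip": 0.4},
    {"rot": [0,0,-6],"slide": [0.02,-0.055,0],"grip": 0.4},
  ],
)

```text
time: 2.2
ee_pos: [0.501, 0.1222, 0.2228]
eef_rot: [0.601, 0.799, 0.0, 0.0]
ft_force: [0.5, 0.4, 0.5]
width: 0.0352
grip_force: 0.0
```

Run:
```python
from h import *
c=snap('wrist','w1.png');print(np.round(c['pose'],4).tolist(),np.round(c['intrinsics'],1).tolist())
s=sensors.read_state();print(s['joint_positions'])
```

```text
[[0.9603, 0.266, 0.0836, 0.4784], [0.2789, -0.9172, -0.2847, 0.2014], [0.001, 0.2967, -0.955, 0.3856], [0.0, 0.0, 0.0, 1.0]] [[309.7, 0.0, 315.7], [0.0, 309.7, 199.0], [0.0, 0.0, 1.0]]
[-0.64508739  0.08188151  0.35338821  1.7647369  -0.02612944  1.29895784
 -0.01875909]
```

Emit:
arm_command(
  steps=[
    {"rot": [0,0,0],"slide": [0.005,-0.03,0],"grip": 0.4},
    {"rot": [0,0,0],"slide": [0.005,-0.03,0],"grip": 0.4},
    {"rot": [0,0,0],"slide": [0.005,-0.03,0],"grip": 0.4},
    {"rot": [0,0,0],"slide": [0.005,-0.03,-0.02],"grip": 0.4},
    {"rot": [0,0,0],"slide": [0.005,-0.02,-0.02],"grip": 0.4},
    {"rot": [0,0,0],"slide": [0,0,-0.02],"grip": 0.4},
    {"rot": [0,0,0],"slide": [0,0,-0.02],"grip": 0.4},
    {"rot": [0,0,0],"slide": [0,0,0],"grip": 0.4},
  ],
)

```text
time: 3.25
ee_pos: [0.5242, -0.0155, 0.1416]
eef_rot: [0.599, 0.801, -0.001, -0.001]
ft_force: [0.0, 0.0, -0.2]
width: 0.0347
grip_force: 0.0
```

Run:
```python
from h import *
c=snap('wrist','w2.png');print(np.round(c['pose'],4).tolist())
for k in('catch_top','lug_top','keeper'):
    print(k,[(round(r['conf'],2),np.round(r['bbox']).tolist()) for r in eyes.look_for(k,c)[:2]])
for k in('red','yel'):
    for a in blob(c,(0,0,640,400),k):print(k,a)
```

```text
[[0.9592, 0.2708, 0.0817, 0.5017], [0.2829, -0.9159, -0.2849, 0.0636], [-0.0024, 0.2964, -0.9551, 0.3043], [0.0, 0.0, 0.0, 1.0]]
catch_top [(0.68, [270.0, 109.0, 327.0, 244.0])]
lug_top [(0.89, [315.0, 82.0, 368.0, 260.0]), (0.22, [216.0, 1.0, 438.0, 254.0])]
keeper [(0.88, [213.0, 3.0, 440.0, 255.0])]
red (3797, array([288.27943113, 173.22939162]), ((288.4999694824219, 175.49998474121094), (132.99996948242188, 28.999996185302734), 90.0))
red (1957, array([469.13387839, 109.94992335]), ((468.0, 110.5), (41.0, 60.0), 90.0))
red (1043, array([623.78331735, 231.41610738]), ((626.1000366210938, 232.300048828125), (44.274147033691406, 31.752164840698242), 26.56505012512207))
yel (1250, array([172.656 , 184.3224]), ((172.5, 184.5), (41.0, 37.0), 90.0))
yel (624, array([347.23076923, 180.04487179]), ((347.5, 180.0), (20.0, 33.0), 90.0))
yel (313, array([389.45686901,   2.75079872]), ((381.5, 4.5), (9.0, 69.0), 90.0))
```

View pics/w2.png

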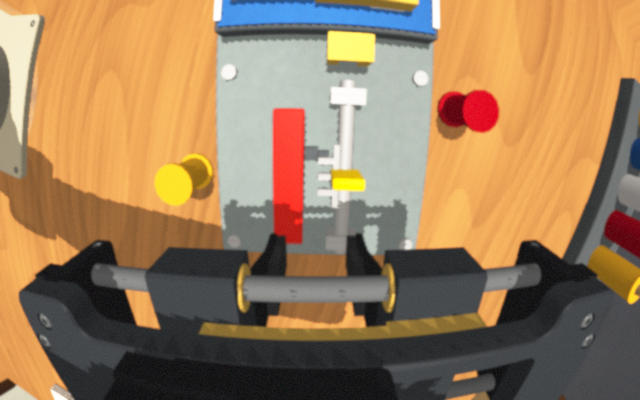

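View pics/w1.png

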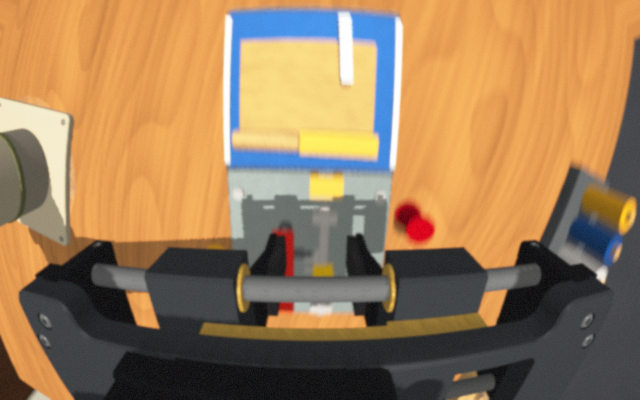

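The wrist view (w2) shows the hand squarely behind the lock. The catch spans (274..304, 109..242) and the lug blob is about (332..365, 171..190). The fingers are near columns 270 and 360.

```bash
cat >> h.py <<'E'
def fray(c,uv):
    K=np.array(c['intrinsics']);P=np.array(c['pose'])
    v=np.array([(uv[0]-K[0,2])/K[0,0],(uv[1]-K[1,2])/K[1,1]]);r=np.hypot(*v)
    d=np.r_[v/r*np.sin(r),np.cos(r)];return P[:3,3],P[:3,:3]@d
def fz(c,uv,z):
    o,d=fray(c,uv);return o+d*(z-o[2])/d[2]
E
python3 - <<'E'
from h import *
c=snap('wrist')
h=cv2.cvtColor(c['pixels'],cv2.COLOR_RGB2HSV).astype(int)
red=((h[...,0]<6)|(h[...,0]>174))&(h[...,1]>150)&(h[...,2]>60);red[:,:255]=0;red[:,330:]=0;red[255:]=0
for r in (112,120,150,180,210,235,240):
    x=np.nonzero(red[r])[0];print(r,x.min(),x.max(), end=' | ')
x=np.nonzero(red.any(1))[0];print('rows',x.min(),x.max())
yel=(h[...,0]>20)&(h[...,0]<33)&(h[...,1]>110)&(h[...,2]>80);yel[:160]=0;yel[200:]=0
for r in range(168,194,2):
    x=np.nonzero(yel[r,320:380])[0]+320
    if len(x):print(r,x.min(),x.max(),end=' | ')
print()
r0,r1=x0=np.nonzero(red.any(1))[0][[0,-1]]
def mid(r):
    x=np.nonzero(red[r])[0];return (x.min()+x.max()+1)/2
A=fz(c,(mid(r0+8),r0+8),.05);B=fz(c,(mid(r1-8),r1-8),.05)
E0=fz(c,(mid(r0+8),r0),.05);E1=fz(c,(mid(r1-8),r1+1),.05)
y=(A-B)[:2];L=np.hypot(*y);y/=L;print('len',np.linalg.norm(E0-E1),'yaw',np.degrees(np.arctan2(-y[0],y[1])),'centre',(E0+E1)/2)
xx=np.array([y[1],-y[0]]);C=((E0+E1)/2)[:2];O=C+xx*.025+y*.02
print('origin',O)
for n,uv in(('lugTL',(332,190)),('lugTR',(365,190)),('lugM',(348,190))):
    p=fz(c,uv,.068)[:2]-O;print(n,p@xx,p@y)
s=sensors.read_state();t=s['ee_pos'][:2]-O;print('tcp bed',t@xx,t@y,s['ee_pos'],s['eef_rot'])
# scene/top check of O and finger tips
for n in('top','scene'):
    d=snap(n)
    for a in blob(d,(285,185,348,235),'red')[:1]:
        p=at_z(d,a[1],.05)[:2]-O;print(n,a[0],p@xx,p@y)
E
```

```text
112 271 301 | 120 272 301 | 150 271 301 | 180 272 300 | 210 272 300 | 235 276 299 | 240 285 299 | rows 108 241
168 330 354 | 170 328 356 | 172 329 357 | 174 329 358 | 176 329 359 | 178 329 361 | 180 329 362 | 182 329 362 | 184 329 362 | 186 330 361 | 188 332 360 | 
len 0.1191616597130747 yaw 14.849260612378586 centre [ 0.49621736 -0.00223789  0.05      ]
origin [0.51525691 0.0235011 ]
lugTL 0.013226904395880971 -0.024221056246409245
lugTR 0.03990624280532159 -0.023442256422977696
lugM 0.026086899947912273 -0.02385278372499648
tcp bed 5.5687846944465126e-05 -0.04038014376521804 [ 0.52565923 -0.01551621  0.1435463 ] [5.99339898e-01 8.00494251e-01 6.19899830e-04 5.05614603e-04]
scene 226 -0.02279376640485771 -0.02150394740912582
```

Emit:
arm_command(
  steps=[
    {"rot": [0,0,-1],"slide": [0,0,-0.02],"grip": 0.4},
    {"rot": [0,0,-1],"slide": [0,0,-0.02],"grip": 0.4},
    {"rot": [0,0,0],"slide": [0,0,-0.02],"grip": 0.4},
    {"rot": [0,0,0],"slide": [0,0,-0.02],"grip": 0.4},
    {"rot": [0,0,0],"slide": [0,0,0],"grip": 0.4},
    {"rot": [0,0,0],"slide": [0,0,0],"grip": 0.4},
    {"rot": [0,0,0],"slide": [0,0,0],"grip": 0.4},
    {"rot": [0,0,0],"slide": [0,0,0],"grip": 0.4},
  ],
)

```text
time: 4.6
ee_pos: [0.5255, -0.0156, 0.0632]
eef_rot: [0.613, 0.79, 0.0, 0.0]
ft_force: [0.5, -1.0, -0.1]
width: 0.035
grip_force: 0.0
```

Run:
```python
from h import *
c=snap('wrist');d=snap('scene')
a=cv2.resize(c['pixels'][60:300,200:440],(560,560));b=cv2.resize(d['pixels'][150:250,270:310+0+60],(240,240),interpolation=2)
im=np.zeros((560,800,3),np.uint8);im[:,:560]=a;im[:240,560:]=b
cv2.imwrite('pics/w3.png',im[...,::-1])
s=sensors.read_state();print(s['ee_pos'],s['eef_rot'],s['ft_force'],s['width'])
R=np.array([[np.cos(.251),-np.sin(.251)],[np.sin(.251),np.cos(.251)]])
print(R.T@(s['ee_pos'][:2]-[.515,.0225]))
```

```text
[ 0.52529672 -0.01565759  0.06291977] [6.13317724e-01 7.89836222e-01 2.81233215e-04 1.79655236e-04] [-0.58079254 -0.60432316  0.23363361] 0.03504508593987609
[ 0.00049677 -0.03951933]
```

View pics/w3.png

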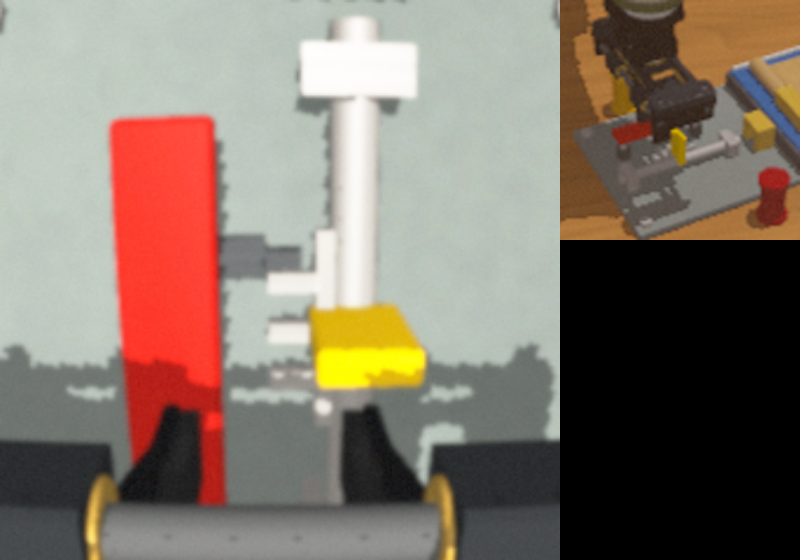

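The left tip (about column 185 in the crop) stands over the catch, and the right tip (about 362) stands behind the lug. Press now.

Emit:
arm_command(
  steps=[
    {"rot": [0,0,0],"slide": [0,0,-0.008],"grip": 0.4},
    {"rot": [0,0,0],"slide": [0,0,-0.005],"grip": 0.4},
    {"rot": [0,0,0],"slide": [0,0,-0.004],"grip": 0.4},
    {"rot": [0,0,0],"slide": [0,0,-0.003],"grip": 0.4},
    {"rot": [0,0,0],"slide": [0,0,-0.002],"grip": 0.4},
    {"rot": [0,0,0],"slide": [0,0,0],"grip": 0.4},
    {"rot": [0,0,0],"slide": [0,0,0],"grip": 0.4},
    {"rot": [0,0,0],"slide": [0,0,0],"grip": 0.4},
  ],
)

```text
time: 5.7
ee_pos: [0.5249, -0.0157, 0.0406]
eef_rot: [0.613, 0.79, -0.0, -0.0]
ft_force: [-3.1, 0.9, 4.8]
width: 0.0349
grip_force: 2.6
```

Emit:
arm_command(
  steps=[
    {"rot": [0,0,0],"slide": [0,0,-0.001],"grip": 0.4},
    {"rot": [0,0,0],"slide": [0,0,-0.001],"grip": 0.4},
    {"rot": [0,0,0],"slide": [0,0,0],"grip": 0.4},
    {"rot": [0,0,0],"slide": [0,0,0],"grip": 0.4},
    {"rot": [0,0,0],"slide": [0,0,0],"grip": 0.4},
    {"rot": [0,0,0],"slide": [0,0,0],"grip": 0.4},
    {"rot": [0,0,0],"slide": [0,0,0],"grip": 0.4},
    {"rot": [0,0,0],"slide": [0,0,0],"grip": 0.4},
  ],
)

```text
time: 6.7
ee_pos: [0.5252, -0.0158, 0.04]
eef_rot: [0.613, 0.79, 0.0, -0.0]
ft_force: [-9.0, 0.2, 23.1]
width: 0.035
grip_force: 11.6
```

Run:
```python
from h import *
for _ in range(4):
    c=snap('wrist');s=sensors.read_state();print(s['ee_pos'].round(4),s['ft_force'].round(1))
cv2.imwrite('pics/w4.png',cv2.resize(c['pixels'][60:300,200:440],(480,480))[...,::-1])
```

```text
[ 0.5252 -0.0158  0.04  ] [-9.8  0.1 22.3]
[ 0.5252 -0.0158  0.04  ] [-9.7  0.4 23.3]
[ 0.5252 -0.0158  0.04  ] [-8.4  0.3 22.7]
[ 0.5252 -0.0158  0.04  ] [-9.   0.9 23.2]
```

View pics/w4.png

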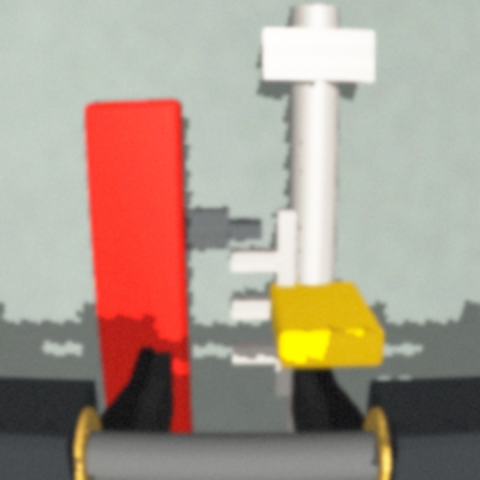

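The catch is at its stop (23 N). I'll ease off 1 mm and push along bed +y.

Emit:
arm_command(
  steps=[
    {"rot": [0,0,0],"slide": [0,0,0.001],"grip": 0.4},
    {"rot": [0,0,0],"slide": [-0.001,0.004,0],"grip": 0.4},
    {"rot": [0,0,0],"slide": [-0.0015,0.006,0],"grip": 0.4},
    {"rot": [0,0,0],"slide": [-0.0015,0.006,0],"grip": 0.4},
    {"rot": [0,0,0],"slide": [-0.0015,0.006,0],"grip": 0.4},
    {"rot": [0,0,0],"slide": [-0.0015,0.006,0],"grip": 0.4},
    {"rot": [0,0,0],"slide": [0,0,0],"grip": 0.4},
    {"rot": [0,0,0],"slide": [0,0,0],"grip": 0.4},
  ],
)

```text
time: 7.9
ee_pos: [0.5192, 0.0108, 0.0404]
eef_rot: [0.614, 0.79, 0.0, 0.001]
ft_force: [-0.9, -4.8, 8.6]
width: 0.0347
grip_force: 4.6
```

Emit:
arm_command(
  steps=[
    {"rot": [0,0,0],"slide": [-0.0015,0.006,0],"grip": 0.4},
    {"rot": [0,0,0],"slide": [-0.0015,0.006,0],"grip": 0.4},
    {"rot": [0,0,0],"slide": [-0.0015,0.006,0],"grip": 0.4},
    {"rot": [0,0,0],"slide": [-0.0005,0.002,0],"grip": 0.4},
    {"rot": [0,0,0],"slide": [-0.0005,0.002,0],"grip": 0.4},
    {"rot": [0,0,0],"slide": [0,0,0],"grip": 0.4},
    {"rot": [0,0,0],"slide": [0,0,0],"grip": 0.4},
    {"rot": [0,0,0],"slide": [0,0,0],"grip": 0.4},
  ],
)

```text
time: 8.9
ee_pos: [0.5139, 0.0322, 0.0404]
eef_rot: [0.614, 0.789, 0.0, 0.002]
ft_force: [0.3, -8.4, 8.4]
width: 0.035
grip_force: 5.2
```

Emit:
arm_command(
  steps=[
    {"rot": [0,0,0],"slide": [-0.0005,0.002,0],"grip": 0.4},
    {"rot": [0,0,0],"slide": [0,0,0],"grip": 0.4},
    {"rot": [0,0,0],"slide": [0,0,0],"grip": 0.4},
    {"rot": [0,0,0],"slide": [0,0,0],"grip": 0.4},
    {"rot": [0,0,0],"slide": [0,0,0],"grip": 0.4},
    {"rot": [0,0,0],"slide": [0,0,0],"grip": 0.4},
    {"rot": [0,0,0],"slide": [0,0,0],"grip": 0.4},
    {"rot": [0,0,0],"slide": [0,0,0],"grip": 0.4},
  ],
)

```text
time: 9.9
ee_pos: [0.5137, 0.0326, 0.0404]
eef_rot: [0.615, 0.789, -0.0, 0.002]
ft_force: [2.8, -12.2, 7.3]
width: 0.0349
grip_force: 8.6
```

Run:
```python
from h import *
c=snap('wrist');s=sensors.read_state();print(s['ee_pos'].round(4),s['ft_force'].round(1))
cv2.imwrite('pics/w5.png',cv2.resize(c['pixels'][60:300,200:440],(480,480))[...,::-1])
```

```text
[0.5138 0.0326 0.0404] [  2.1 -12.4   6.6]
```

View pics/w5.png

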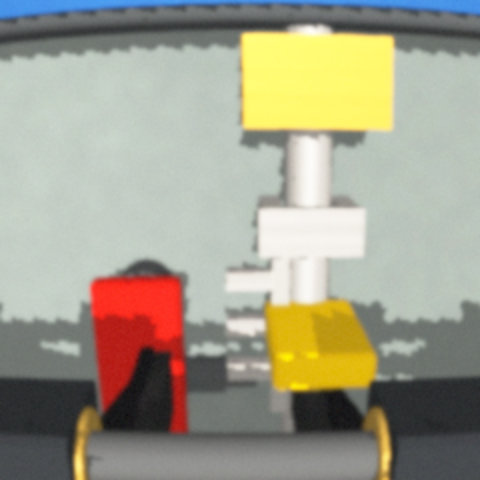

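The bolt tip is past the keeper block and the lug is near the guide. One more push should show whether this is the stop.

Emit:
arm_command(
  steps=[
    {"rot": [0,0,0],"slide": [-0.0005,0.002,0],"grip": 0.4},
    {"rot": [0,0,0],"slide": [-0.0005,0.002,0],"grip": 0.4},
    {"rot": [0,0,0],"slide": [0,0,0],"grip": 0.4},
    {"rot": [0,0,0],"slide": [0,0,0],"grip": 0.4},
    {"rot": [0,0,0],"slide": [0,0,0],"grip": 0.4},
    {"rot": [0,0,0],"slide": [0,0,0],"grip": 0.4},
    {"rot": [0,0,0],"slide": [0,0,0],"grip": 0.4},
    {"rot": [0,0,0],"slide": [0,0,0],"grip": 0.4},
  ],
)

```text
time: 10.95
ee_pos: [0.5136, 0.0329, 0.0405]
eef_rot: [0.616, 0.788, -0.001, 0.004]
ft_force: [7.2, -24.6, 4.7]
width: 0.0348
grip_force: 14.2
```

Run:
```python
from h import *
c=snap('wrist');s=sensors.read_state();print(s['ee_pos'].round(4),s['ft_force'].round(1))
R=np.array([[np.cos(.251),-np.sin(.251)],[np.sin(.251),np.cos(.251)]])
o=np.array([.515,.0225]);print('tcp',R.T@(s['ee_pos'][:2]-o))
h=cv2.cvtColor(c['pixels'],cv2.COLOR_RGB2HSV).astype(int)
y=(h[...,0]>20)&(h[...,0]<33)&(h[...,1]>110)&(h[...,2]>80);y[:200]=0;y[265:]=0
r=np.nonzero(y[:,325:395].sum(1)>20)[0];print('rows',r.min(),r.max())
cols=np.nonzero(y[r.max()-4])[0];m=cols.mean()
print('lug back edge bed',R.T@(fz(c,(m,r.max()+1),.068)[:2]-o))
```

```text
[0.5136 0.0329 0.0405] [  6.3 -24.9   4.6]
tcp [0.00124434 0.01045777]
rows 212 255
lug back edge bed [0.00102947 0.02174266]
```

It is at the stop: the force doubled over 0.3 mm of travel. Ease back, then lift clear.

Emit:
arm_command(
  steps=[
    {"rot": [0,0,0],"slide": [0.001,-0.004,0],"grip": 0.4},
    {"rot": [0,0,0],"slide": [0.001,-0.004,0],"grip": 0.4},
    {"rot": [0,0,0],"slide": [0.001,-0.004,0.002],"grip": 0.4},
    {"rot": [0,0,0],"slide": [0,0,0.008],"grip": 0.4},
    {"rot": [0,0,0],"slide": [0,0,0.02],"grip": 0.4},
    {"rot": [0,0,0],"slide": [0,0,0.04],"grip": 0.4},
    {"rot": [0,0,0],"slide": [0,0,0.04],"grip": 0.4},
    {"rot": [0,0,0],"slide": [0,0,0],"grip": 0.4},
  ],
)

```text
time: 12.0
ee_pos: [0.5158, 0.0284, 0.1526]
eef_rot: [0.613, 0.79, 0.002, 0.002]
ft_force: [-0.6, 0.4, -0.5]
width: 0.0346
grip_force: 0.0
```

Run:
```python
from h import *
c=snap('wrist');s=sensors.read_state();print(s['time'],s['ee_pos'].round(4),s['ft_force'].round(1))
cv2.imwrite('pics/w6.png',c['pixels'][...,::-1])
R=np.array([[np.cos(.251),-np.sin(.251)],[np.sin(.251),np.cos(.251)]])
o=np.array([.515,.0225])
for a in blob(c,(325,60,380,240),'yel'):
    b=a[2];print(a[0],cv2.boxPoints(b).round().tolist())
    q=cv2.boxPoints(b);uv=(q[:,0].mean(),q[:,1].max()+.5);print(R.T@(fz(c,uv,.068)[:2]-o))
```

```text
12.05 [0.5147 0.0284 0.1507] [ 0.2 -0.5 -0.5]
554 [[325.0, 167.0], [356.0, 167.0], [356.0, 186.0], [325.0, 186.0]]
[0.0236799  0.02180003]
495 [[324.0, 110.0], [326.0, 83.0], [360.0, 84.0], [359.0, 111.0]]
[0.02412782 0.08307501]
8 [[341.0, 88.0], [343.0, 87.0], [345.0, 89.0], [343.0, 90.0]]
[0.02436241 0.10019589]
```

View pics/w6.png

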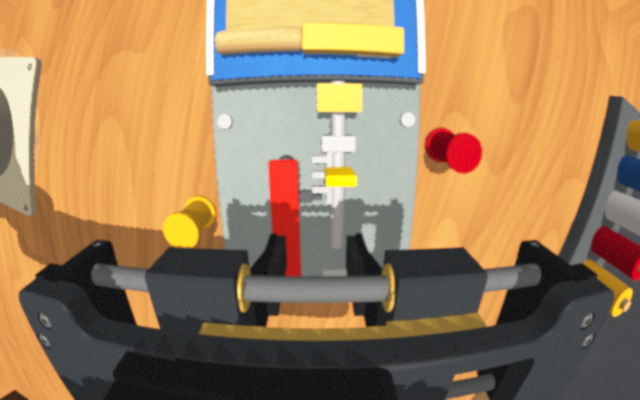

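The bolt is in the keeper (lug back edge at bed y of about +21 mm, expected +20), the catch is up, and the spools are in place with the hand clear.

```bash
python3 -c "
from h import *
print(order.close_job())"
```

```text
the job is handed in; nothing more can be done
None
```

The bolt was pushed to its stop in the keeper with the catch held down, the catch was let back up, the hand is clear with the loose things it could see undisturbed, and the job is handed in (the hand-in gave no verdict).

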